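Hold the UV lamp over a freshly bonded window

ROBOT

A 6-joint arm with a two-finger parallel gripper is mounted at the origin on the work surface. World frame = base frame: x ahead of the robot, y to its left, z up, the work surface at z = 0. Lengths are in m, angles in rad, forces in N, time in s.
With the tool pointing down it reaches from about 0.375 to 0.975 m from the base axis. Payload 3.8 kg.
Tool frame: the origin (TCP) lies at the very end of the fingers, on their centre line; the grasp point (between the pads) lies 19 mm behind it; y points along the fingers, x is the direction in which the jaws open and shut, and the axes are right-handed (so a half turn about y gives the same grasp; the last joint's range is limited). The gripper opens to 85 mm and grips with 20 to 120 N. Pads are 22 mm wide; open, the fingers measure 114 mm over their backs; the gripper's body (76 mm by 85 mm) begins 54 mm behind the grasp point. The pads swing forward as they close: fully open they stand 13 mm farther back than shut.
Start: joints at [-0.037, 0.264, 1.604, -0, 1.274, -0.037], TCP at [0.675, -0, 0.231] pointing down, gripper open.
Joint ranges: [-2.63, 2.63], [-0.94, 2.18], [0.31, 2.57], [-1.31, 4.45], [0, 2.66], [-2.55, 2.55]. Speed limits (rad/s): [2.57, 2.57, 3.14, 3.14, 3.14, 3.14].

INTERFACE

Orientations are given as a rotation vector (axis times angle).
In Python, from workcell import bot, cams gives the robot as it stands.
- The arm moves only by the tool play_rows, never from a script. Its argument "motion" is a list of rows, each a list of 2 entries, a list of its own where there are three numbers: the shift along the world's x, y, z normalised to -1 to 1, where 1 is 400 mm, then the turn, a rotation vector about the world's x, y, z normalised to -1 to 1, where 1 is pi/4 rad. In form: [[[tx, ty, tz], [ax, ay, az]], ...]. A call has 1 to 10 rows; each row is the pose to reach, as a shift and turn from the pose commanded when the call began; what a row does not reach only later rows make up. A row lasts 1/8 s, in which the tool goes at most 62.5 mm and 10.7 degrees, less where a joint would pass 70% of its speed; a pose out of reach is approached as far as the arm can. A call with a number of a shift or a turn outside -1 to 1 is refused whole. A call with a gripper value outside its range is refused whole. "gripper" is the closure, from 0 (fully open) to 1 (shut), set as the call begins (left out, the last holds). The fingers move at their own pace and stop on an object; "squeeze" is the grip in N (left out, the last holds). Time passes only in rows, so rows that repeat a pose let the fingers close. It gives the time, the measured TCP pose, the force and the opening at its end, in the units of the state.
- bot.read_state(): the state, without advancing time (a new reading comes with each control period).
- cams.read_camera(name): name is "scene" or "side" or "wrist"; returns (picture, depth): 480x640x3 uint8, red, green, blue; 480x640 float32, m along the optical axis (not along the pixel's ray), 0 where there is no reading.
- cams.calibration(name): a dict with "mtx" (3x3 intrinsics, pixels), "k1" (the pictures are not rectified: a ray, as slopes to the right and down, at radius r is drawn at 1 + k1 r^2 times it, then the intrinsics apply), "R" (3x3) and "t" (3): a world point X has camera coordinates R X + t; the wrist camera has in their place "tool_from_camera" (4x4, takes a point from camera to tool coordinates, whose origin is the TCP and whose axes are the tool frame's). Camera axes: x right, y down, z forward; pixel columns grow to the right and rows downward; lengths in m; the calibration is good to about 2 mm. A picture is of the moment at which its call begins: read the wrist's pose just before it. calibration takes no time and is no camera call.
- bot.finish_job(): hands the job in, once; it reports no verdict.
Trained networks look in the newest picture that a camera, given by its name, has taken for a name from the list of things; names that differ only in an ending like _2 or _b are one class to them, and where a whole thing is asked for, a point or a joint stands for the part that bears it (a point fixed in the world has none). Each returns a list of dicts, best first, with "conf" (0 to 1); they miss things now and then, are a little off and sometimes report something else, mostly with a low value. They report only what shows in the picture. A call takes as long as a camera call. They do not tell look-alikes from the thing itself.
- cams.recognise(camera, label): "xyz" ([x, y, z] in m, in the coordinates of the camera as it stood for that picture, good to about 4 mm: the middle of the surface that is visible of it).
- cams.regions_of(camera, label): "mask" (480x640 bool, what is visible of it).
- cams.mark_of(camera, label): "xyz" ([x, y, z] in m, in the coordinates of the camera as it stood for that picture, good to about 4 mm: a listed point, or the origin of a listed thing).
The state is a dict: "time": time; "q": joint angles; "joint_vel": joint speeds; "joint_torque": joint torques, N m; "tool_pos": TCP position; "tcp_rot": TCP orientation; "wrist_force": force on the tool from outside, world axes, zero at the start; "torque": the same for the moment, N m; "width": opening from 0.0 (shut) to 1.0 (fully open).
Only numpy, scipy, OpenCV 4.12 (cv2) and the standard library are available. Lean on these libraries where they do the work, as an engineer would, in place of code of your own. Each camera call takes 0.05 s, during which the arm holds its last target.

TASK

Set the damper lever on the fume extraction duct to 60 degrees open (the green mark on its dial); then lift the UV curing lamp out of its charging cradle until its head is higher than the amber shield, and carry it over to the one housing in the orange pallet that has a glass window. Stop with the lamp hovering over that window to cure the bond: upright with its lens facing down, centred, its long head lined up with the long window, the lens about 10 mm above the glass. Finish while still holding the lamp there, motionless; it must touch no housing, pallet or shield on the way or at the end, the gripper must not touch the housings, and the damper setting, the housings and the other loose things on the bench stay as they are.

Things in the scene. Friction and masses are not known exactly. Their poses are not given: they have to be found in the camera images.
- damper (a joint): Angle in rad of the damper lever on top of the duct: 0 = shut (lever square across the duct, pointing to the robot side), 1.571 = fully open (lever along the duct, towards the flared mouth). It grows as the lever turns clockwise seen from above, about the vertical axis through damper_hinge, and the lever stays where it is left (about 2 N at the knob moves it). 60 degrees = 1.047, where a green mark 12 mm wide lies on the white dial plate; it starts between 0 and 0.6.
- damper_knob (a point): Centre of the red upright round knob (16 mm in diameter, 34 mm tall, from 18 mm below this point to 16 mm above it) at the end of the steel damper lever. It stands 75 mm from the hinge axis; the lever bar under it is 10 mm wide and 6 mm thick, its top 18 mm below this point. Below and beside the knob the space is free down to the duct. Its x axis points from the knob to the hinge, z up.
- damper_hinge (a point): Point on the vertical hinge axis of the damper lever, at the height of damper_knob. Its y axis runs along the duct towards the flared mouth, its x axis across the duct away from the robot.
- extractor: Fixed fume extractor at the back right: round aluminium duct 80 mm in diameter, top 115 mm above the bench, from a white filter unit 260 x 260 x 186 mm to a flared mouth 116 mm wide. Origin on the bench under the damper hinge; y along the duct towards the mouth, which ends 130 mm from the origin; the filter unit begins 240 mm on the other side.
- lamp_grip (a point): Cordless UV lamp, 150 mm tall, 0.15 to 0.35 kg, standing upright in its cradle with the lens down. This point is the middle of the free part of its blue upright handle, 115 mm above the lens and 35 mm below the top: grip it here from above. The handle is 30 mm along the lamp's x and 24 mm along its y, from 47 mm to 145 mm above the lens. z points up along the handle, x along the long side of the head.
- lamp_lens (a point): Centre of the violet lens, on the underside of the lamp's aluminium head. The head is 66 mm long (x) by 28 mm wide (y) by 36 mm tall; the lens is 56 x 20 mm. Same axes as lamp_grip: z points from the lens up the handle.
- lamp: The same lamp; origin at lamp_lens.
- cradle: Fixed charging cradle, black base 112 x 70 x 12 mm with a grey pocket on it that holds the lamp's head with 3 mm play all round; the pocket's floor is 12 mm above the bench, its rim 38 mm. Origin on the bench under its centre, x along the pocket's long side. The lamp is lifted straight up out of it.
- shield: Loose upright amber acrylic screen (UV shield), 160 mm long (x), 6 mm thick, on a dark steel foot 150 x 60 x 10 mm; it stands between cradle and pallet, its top edge 130 mm above the bench. Origin under its centre.
- shield_top (a point): Middle of the shield's top edge, 130 mm above the bench.
- window (a point): Centre of the upper face of the blue glass window, flush with the top of the one housing that has glass (its top 34 mm above the bench). The glass is 58 mm along x and 22 mm along y; z up. The pallet's other two housings are the same but open and dark inside.
- housing_glass: The housing with the window: loose aluminium block 74 x 44 x 22 mm in one of the pallet's three nests (1.5 mm play). Origin at the centre of its underside, x along its long side.
- housing_open1: A housing without glass, 74 x 44 x 22 mm, in another nest. Origin at the centre of its underside.
- housing_open2: The other housing without glass, 74 x 44 x 22 mm, in the third nest. Origin at the centre of its underside.
- pallet: Fixed orange fixture pallet, 130 mm (x) by 244 mm (y), plate 12 mm thick, three nests 66 mm apart along y with walls 20 mm above the bench, and along both short ends a slotted rail 20 mm wide whose top is 45 mm above the bench. Origin on the bench under its centre; the housings' long sides lie along its x.
- jar: Loose orange jar with yellow cap, 68 mm in diameter, 125 mm tall, on the left. Origin at the centre of its underside. Leave alone.
- pendant: Loose beige teach pendant, 100 x 180 x 28 mm, lying on the left. Origin at the centre of its underside. Leave alone.
- tape: Loose yellow tape roll, 100 mm in diameter, 25 mm tall, on the right. Origin at the centre of its underside. Leave alone.
- driver: Loose screwdriver, 170 mm long, red handle, lying at the near left. Origin near its middle. Leave alone.
There are look-alikes about, which are no part of the job. Leave any pink look-alike of the housing_glass alone.

How it is judged:
By the outcome, as a careful person would: the job done as asked, in the order asked, and still so for the second after the job is handed in, while the arm keeps its last pose, push and grip.
It also fails if it takes over 64 s, if anything falls off the work surface, if the arm or the gripper's body presses on something with over 40 N, if the wrist force passes 120 N, or if a joint passes its speed limit or range.

## Working session

There is one attempt and no reset: what is moved stays moved. The work goes in short steps, Python scripts to look and compute and a tool call to move; the robot and the scene stay as the last step left them, time stands still between calls to the robot, and variables do not carry over. Pictures are saved under pics/ and viewed, and the job is handed in when it is done.

Besides the shell and the picture viewer there is one more tool, called after ">>>" as name(argument=value, ...) on one line, values as JSON. play_rows: Moves the arm, as the interface text tells. Its arguments: {"type":"object","properties":{"motion":{"type":"array","items":{"type":"array"}},"gripper":{"type":"number"},"squeeze":{"type":"number"}},"required":["motion"]}

```bash
mkdir -p pics; ls
cat > h.py <<'E'
import numpy as np, cv2, json
from workcell import bot, cams
from scipy.spatial.transform import Rotation as Ro
def save(n,im): cv2.imwrite('pics/'+n+'.png',cv2.cvtColor(im,cv2.COLOR_RGB2BGR))
def pose(cam,st=None):
    c=cams.calibration(cam)
    if 'R' in c:
        R=np.array(c['R']);t=np.array(c['t']);return R.T,-R.T@t
    st=st or bot.read_state()
    T=np.array(c['tool_from_camera']);Rt=Ro.from_rotvec(st['tcp_rot']).as_matrix()
    return Rt@T[:3,:3], Rt@T[:3,3]+np.array(st['tool_pos'])
def w(cam,xyz,st=None):
    R,p=pose(cam,st);return np.asarray(xyz)@R.T+p
def rays(cam,uv):
    c=cams.calibration(cam);K=np.array(c['mtx'])
    d=np.array([c['k1'],0,0,0,0],float)
    return cv2.undistortPoints(np.asarray(uv,float).reshape(-1,1,2),K,d)[:,0]
def cloud(cam,depth,st=None):
    v,u=np.mgrid[:480,:640]
    r=rays(cam,np.stack([u.ravel(),v.ravel()],1)).reshape(480,640,2)
    P=np.dstack([r*depth[...,None],depth]);return w(cam,P,st)
E
python3 - <<'E'
from h import *
for c in ['scene','side','wrist']:
    im,d=cams.read_camera(c);save(c+'0',im);np.savez('/tmp/'+c+'0.npz',im=im,d=d)
    R,p=pose(c);print(c,p.round(3),R[:,2].round(2),cams.calibration(c)['mtx'][0],cams.calibration(c)['k1'])
print(bot.read_state())
E
```

```text
pics
scene [ 1.673 -0.331  1.197] [-0.73  0.23 -0.65] [586.33364296   0.         324.09211821] -0.12984253424015513
side [0.439 1.107 1.025] [ 0.01 -0.75 -0.66] [604.59622634   0.         322.81745803] 0.017527338490390638
wrist [0.675 0.072 0.372] [-0.   -0.28 -0.96] [423.16908582   0.         318.22322584] -0.03780298804512022
{'time': 0.15, 'q': array([-3.69022292e-02,  2.64581357e-01,  1.60510190e+00,  1.64753312e-05,
        1.27370715e+00, -3.69226137e-02]), 'joint_vel': array([-0.0006818 , -0.00232694, -0.00388613, -0.00194669, -0.00093728,
        0.00086479]), 'joint_torque': array([-4.44535381e-04, -5.15905774e+01, -3.67958951e+01, -2.06692371e-04,
        8.09489022e-03,  2.50629785e-05]), 'tool_pos': array([6.74410807e-01, 2.38797080e-05, 2.30224722e-01]), 'tcp_rot': array([-1.57071378e+00,  1.39830902e-03,  1.42273047e-03]), 'wrist_force': array([-0.41823614, -0.18364155,  0.07004244]), 'torque': array([ 0.03455555,  0.03653723, -0.02778523]), 'width': 1.0001763409058617}
```

View pics/scene0.png

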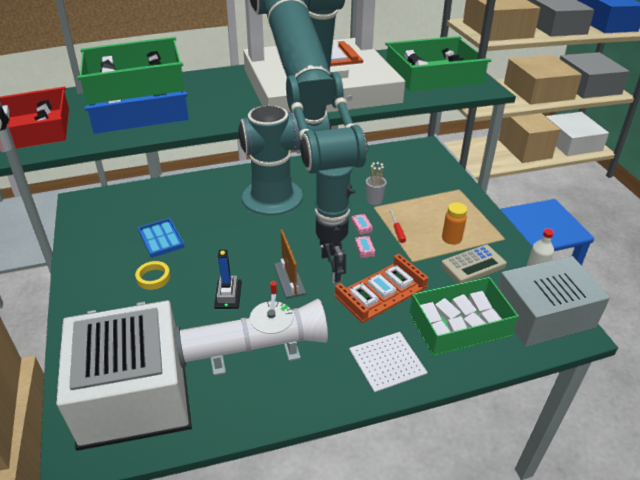

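View pics/side0.png

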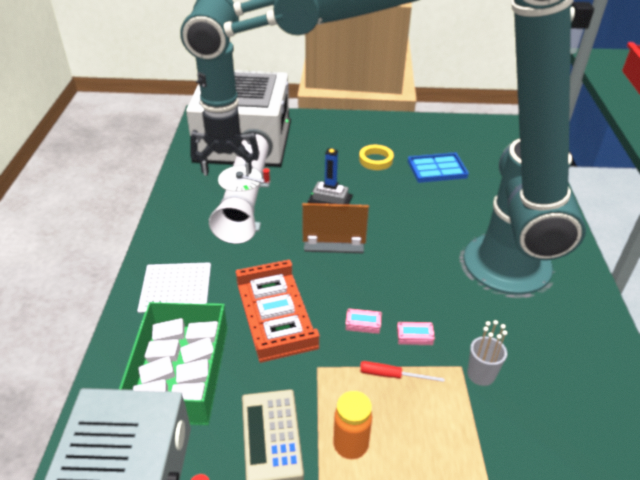

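View pics/wrist0.png

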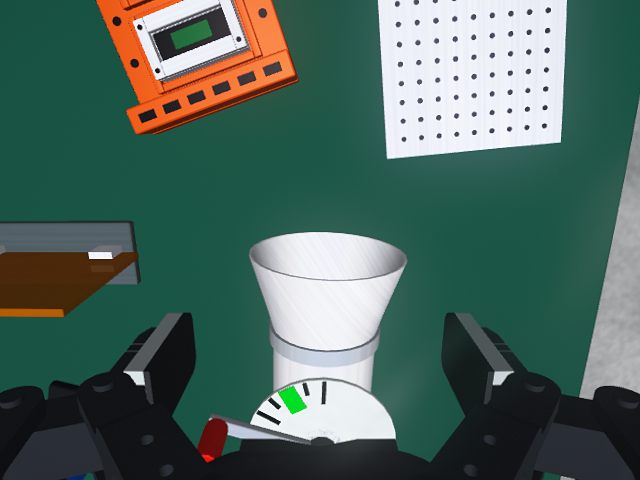

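Run:
```python
from h import *
for c in ['scene','side']:
    for l in ['damper_knob','damper_hinge','lamp_grip','lamp_lens','cradle','shield','shield_top','window','housing_glass','housing_open1','pallet','extractor']:
        r=cams.mark_of(c,l)
        print(c,l,[(round(x['conf'],2),w(c,x['xyz']).round(3).tolist()) for x in r][:4])
print(bot.read_state()['time'])
```

```text
scene damper_knob [(0.47, [0.608, -0.129, 0.147])]
scene damper_hinge [(0.58, [0.677, -0.152, 0.155])]
scene lamp_grip [(0.71, [0.449, -0.233, 0.128]), (0.58, [0.672, -0.154, 0.001])]
scene lamp_lens [(0.8, [0.443, -0.234, 0.009])]
scene cradle [(0.57, [0.45, -0.232, -0.001])]
scene shield [(0.6, [0.434, -0.046, 0.131]), (0.57, [0.432, -0.046, 0.001])]
scene shield_top [(0.71, [0.537, 0.257, 0.015]), (0.67, [0.434, -0.046, 0.134])]
scene window [(0.84, [0.558, 0.196, 0.035]), (0.81, [0.253, 0.244, 0.019]), (0.55, [0.357, 0.218, 0.027])]
scene housing_glass [(0.93, [0.56, 0.197, 0.009]), (0.58, [0.363, 0.217, 0.003]), (0.53, [0.251, 0.248, -0.002])]
scene housing_open1 [(0.66, [0.539, 0.257, 0.016]), (0.63, [0.577, 0.133, 0.011])]
scene pallet [(0.65, [0.561, 0.191, -0.003])]
scene extractor [(0.83, [0.675, -0.153, 0.002])]
side damper_knob [(0.67, [0.605, -0.133, 0.158]), (0.56, [0.675, -0.157, 0.0])]
side damper_hinge [(0.81, [0.674, -0.155, 0.152])]
side lamp_grip [(0.65, [0.441, -0.234, 0.131])]
side lamp_lens [(0.71, [0.443, -0.235, 0.012])]
side cradle [(0.64, [0.443, -0.233, 0.002]), (0.44, [0.553, 0.193, 0.035])]
side shield []
side shield_top [(0.86, [0.428, -0.049, 0.136]), (0.4, [0.282, 0.35, 0.0])]
side window [(0.75, [0.555, 0.193, 0.035]), (0.64, [0.248, 0.246, 0.025])]
side housing_glass [(0.92, [0.36, 0.213, -0.002]), (0.68, [0.554, 0.194, 0.012]), (0.64, [0.25, 0.246, 0.001])]
side housing_open1 [(0.91, [0.535, 0.255, 0.018]), (0.85, [0.575, 0.133, 0.014]), (0.36, [0.675, -0.157, -0.0])]
side pallet [(0.56, [0.554, 0.193, 0.0])]
side extractor [(0.66, [0.443, -0.238, 0.012])]
1.35
```

The pallet's housings in the scene view are at about (364,292), (381,287) and (399,276). Only the middle one has light blue glass in an orange nest. The pink-framed blocks at (363,224) and (366,246) are the look-alikes. Next I'll enlarge this and measure directions.

Run:
```python
from h import *
s=np.load('/tmp/scene0.npz');e=np.load('/tmp/side0.npz');wr=np.load('/tmp/wrist0.npz')
a=cv2.resize(s['im'][200:340,210:450],None,fx=3.3,fy=3.3,interpolation=cv2.INTER_CUBIC)
save('cropA',a)
b=cv2.resize(e['im'][140:360,190:390],None,fx=2.7,fy=2.7,interpolation=cv2.INTER_CUBIC)
save('cropB',b)
out={}
for c,f in [('scene',s),('side',e),('wrist',wr)]:
    P=cloud(c,f['d']);np.save('/tmp/P'+c,P);ok=f['d']>0;im=f['im'].astype(int)
    x,y,z=P[...,0],P[...,1],P[...,2]
    # bench check
    m=ok&(abs(z)<.02)&(x>.3)&(x<.8)&(abs(y)<.3);print(c,'bench',np.median(z[m]).round(4))
    # duct
    m=ok&(abs(x-.675)<.06)&(y<-.2)&(y>-.38)&(z>.07)&(z<.13)
    if m.sum()>50:
        Q=P[m]; print('ducttop',np.percentile(Q[:,2],98).round(3)) 
        for y0 in np.arange(-.38,-.19,.03):
            k=Q[(abs(Q[:,1]-y0)<.015)]
            if len(k)>20:
                A=np.c_[2*k[:,0],2*k[:,2],np.ones(len(k))];sol=np.linalg.lstsq(A,(k[:,0]**2+k[:,2]**2),rcond=None)[0]
                print('  duct',y0.round(3),sol[:2].round(4),np.sqrt(sol[2]+sol[0]**2+sol[1]**2).round(4))
    R,G,B=im[...,0],im[...,1],im[...,2]
    def rep(n,m):
        if m.sum()<8:return print(n,m.sum())
        Q=P[m];cc,sz,an=cv2.minAreaRect(Q[:,:2].astype(np.float32));print(n,m.sum(),'med',np.median(Q,0).round(4),'rect',np.round(cc,4),np.round(sz,4),round(an,1),'z',np.percentile(Q[:,2],[5,95]).round(3))
    rep('knob',ok&(R>120)&(G<60)&(B<60)&(abs(x-.61)<.05)&(abs(y+.13)<.06)&(z>.1))
    rep('green',ok&(G>150)&(R<90)&(B<110)&(abs(x-.66)<.06)&(abs(y+.13)<.08)&(z>.1))
    rep('plate',ok&(abs(x-.675)<.09)&(abs(y+.155)<.09)&(z>.117)&(z<.127)&(R>150)&(G>150))
    rep('handle',ok&(abs(x-.444)<.04)&(abs(y+.235)<.04)&(z>.075)&(z<.145)&(B>R+30))
    rep('lamptop',ok&(abs(x-.444)<.04)&(abs(y+.235)<.04)&(z>.153)&(z<.17))
    rep('lamphead',ok&(abs(x-.444)<.06)&(abs(y+.235)<.06)&(z>.041)&(z<.055))
    rep('rim',ok&(abs(x-.444)<.07)&(abs(y+.235)<.07)&(z>.033)&(z<.055))
    rep('glass',ok&(abs(x-.556)<.04)&(abs(y-.195)<.03)&(B>R+25)&(z<.045)&(z>.025))
    rep('shieldtop',ok&(abs(x-.43)<.1)&(abs(y+.047)<.05)&(z>.124)&(z<.137))
    rep('rails',ok&(abs(x-.556)<.12)&(abs(y-.193)<.16)&(z>.041)&(z<.05)&(R>G+60))
    for yy,n in [(.258,'o1'),(.133,'o2'),(.195,'g')]:
        rep('housetop '+n,ok&(abs(x-.556)<.08)&(abs(y-yy)<.03)&(z>.03)&(z<.038)&(abs(R-G)<40))
```

```text
scene bench 0.0015
ducttop 0.119
  duct -0.38 [0.6704 0.0786] 0.0374
  duct -0.35 [0.6743 0.0806] 0.0345
  duct -0.32 [0.6747 0.0796] 0.0355
  duct -0.29 [0.6754 0.0789] 0.036
  duct -0.26 [0.6764 0.0789] 0.0362
  duct -0.23 [0.678  0.0801] 0.0365
  duct -0.2 [0.6805 0.0875] 0.0321
knob 46 med [ 0.612  -0.1298  0.1583] rect [ 0.611  -0.1292] [0.0138 0.0108] 11.9 z [0.143 0.171]
green 16 med [ 0.6572 -0.1121  0.1265] rect [ 0.6568 -0.1129] [0.0081 0.017 ] 27.0 z [0.123 0.129]
plate 894 med [ 0.6852 -0.1555  0.1237] rect [ 0.6804 -0.1501] [0.1741 0.1112] 63.2 z [0.118 0.126]
handle 180 med [ 0.4593 -0.2361  0.1119] rect [ 0.4591 -0.2365] [0.0254 0.0183] 80.0 z [0.079 0.143]
lamptop 90 med [ 0.4498 -0.2327  0.1627] rect [ 0.4473 -0.2338] [0.0247 0.0332] 72.7 z [0.154 0.166]
lamphead 131 med [ 0.4684 -0.2348  0.0472] rect [ 0.4491 -0.234 ] [0.0484 0.0837] 74.9 z [0.041 0.054]
rim 291 med [ 0.4684 -0.2356  0.0405] rect [ 0.4472 -0.2335] [0.0511 0.094 ] 74.3 z [0.034 0.053]
glass 120 med [0.5584 0.1954 0.035 ] rect [0.5583 0.1932] [0.0594 0.0303] 19.8 z [0.031 0.04 ]
shieldtop 95 med [ 0.4
[... 2005 characters left out ...]
 [0.005  0.0072] 51.2 z [0.168 0.17 ]
green 416 med [ 0.657  -0.1149  0.1258] rect [ 0.6569 -0.1152] [0.0122 0.0211] 27.7 z [0.125 0.127]
plate 6720 med [ 0.6832 -0.1247  0.1248] rect [ 0.6784 -0.1085] [0.1037 0.0869] 0.2 z [0.118 0.126]
handle 52 med [ 0.4607 -0.2288  0.0848] rect [ 0.4609 -0.2315] [0.0047 0.0156] 7.3 z [0.077 0.091]
lamptop 0
lamphead 0
rim 0
glass 0
shieldtop 805 med [ 0.4923 -0.0455  0.1299] rect [ 0.4891 -0.0465] [0.0067 0.0473] 89.4 z [0.125 0.131]
rails 3861 med [0.5966 0.0907 0.0454] rect [0.5947 0.09  ] [0.1295 0.0198] 18.9 z [0.044 0.047]
housetop o1 0
housetop o2 3717 med [0.578  0.1293 0.0343] rect [0.5802 0.1326] [0.0745 0.0449] 18.4 z [0.032 0.036]
housetop g 0
```

```bash
ls pics
```

```text
cropA.png
cropB.png
scene0.png
side0.png
wrist0.png
```

View pics/cropA.png

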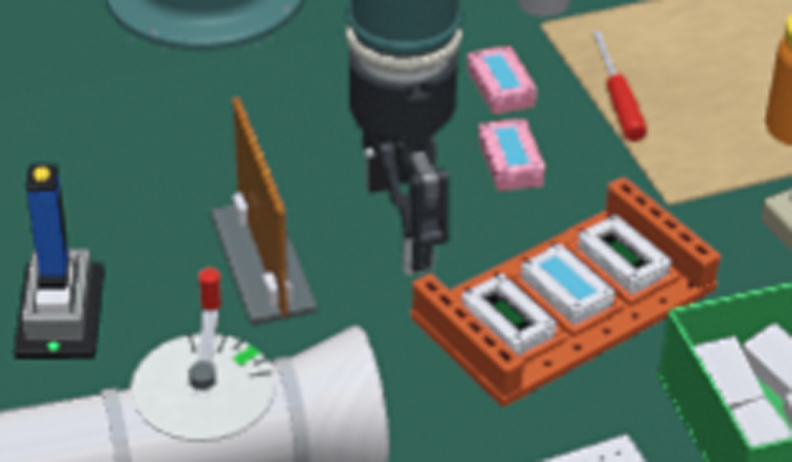

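View pics/cropB.png

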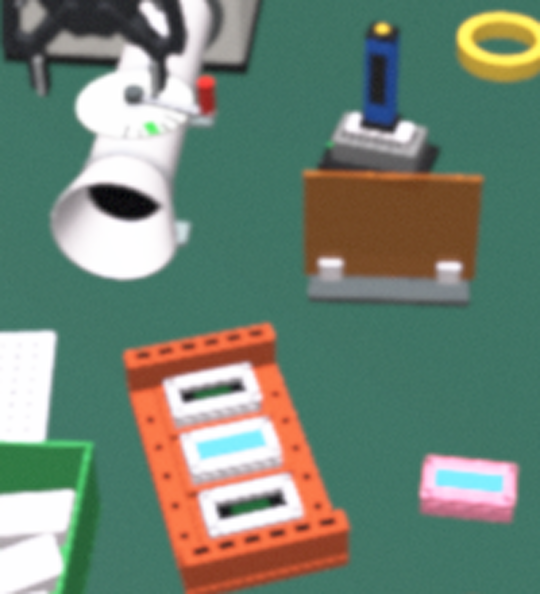

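The crop confirms it: the blue glass is in the middle nest of the orange pallet, at (0.556, 0.195) with a yaw of about 19°. I'll leave the pink pair alone. Next I'll move above the knob with the jaws tangential to the lever, and look again.

>>> play_rows(motion=[[[-0.03,-0.06,0.025],[0,0,0.2]],[[-0.1,-0.19,0.025],[0,0,0.4]],[[-0.16,-0.31,0.025],[0,0,0.6]],[[-0.165,-0.32,0.025],[0,0,0.8]],[[-0.165,-0.32,0.025],[0,0,1]],[[-0.165,-0.32,0.025],[0,0,1]]], gripper=0.3)

```text
time: 2.1
tool_pos: [0.6089, -0.1283, 0.2414]
tcp_rot: [-1.483, -0.612, 0.612]
wrist_force: [-0.1, 0.7, 0.5]
width: 0.702
```

>>> play_rows(motion=[[[0,0,0],[0,0,0.2]],[[0,0,0],[0,0,0.4]],[[0,0,0],[0,0,0.58]],[[0,0,0],[0,0,0.58]],[[0,0,0],[0,0,0.58]]])

```text
time: 2.72
tool_pos: [0.6091, -0.1278, 0.2413]
tcp_rot: [-1.349, -0.96, 0.96]
wrist_force: [-0.9, 0.2, -0.1]
width: 0.701
```

Run:
```python
from h import *
st=bot.read_state();im,d=cams.read_camera('wrist');save('wrist1',im);np.savez('/tmp/wrist1.npz',im=im,d=d)
print(st['time'],st['tool_pos'],st['q'].round(2),Ro.from_rotvec(st['tcp_rot']).as_matrix()[:,0].round(3))
P=cloud('wrist',d,st)
for l in ['damper_knob','damper_hinge']:
    print(l,[(round(x['conf'],2),w('wrist',x['xyz'],st).round(4)) for x in cams.mark_of('wrist',l)])
R,G,B=[im[...,i].astype(int) for i in range(3)];z=P[...,2];x,y=P[...,0],P[...,1]
m=(R>110)&(G<60)&(B<60)&(z>.165)&(z<.18)
if m.sum(): 
    Q=P[m];print('knobtop',m.sum(),Q.mean(0),Q.min(0),Q.max(0))
m=(abs(x-.675)<.1)&(abs(y+.15)<.1)&(z>.12)&(z<.128)&(R>150)
Q=P[m];print('plate',len(Q),cv2.minEnclosingCircle(Q[:,:2].astype(np.float32)),Q[:,2].mean())
m=(G>150)&(R<90)&(z>.11)&(z<.13)
Q=P[m];print('green',len(Q),cv2.minAreaRect(Q[:,:2].astype(np.float32)),Q.mean(0))
m=(abs(x-.675)<.015)&(abs(y+.153)<.015)&(z>.128)
Q=P[m];print('hub',len(Q),np.percentile(Q[:,2],[5,50,95]) if len(Q) else 0, cv2.minEnclosingCircle(Q[:,:2].astype(np.float32)) if len(Q) else 0)
```

```text
2.725 [ 0.60909188 -0.12780396  0.241256  ] [-0.25  0.16  1.71  0.    1.27 -1.48] [0.327 0.945 0.   ]
damper_knob [(0.66, array([ 0.6091, -0.1315,  0.1503]))]
damper_hinge [(0.91, array([ 0.6721, -0.1542,  0.1479])), (0.64, array([ 0.4477, -0.2347, -0.0014]))]
knobtop 277 [ 0.60570664 -0.13108066  0.16726703] [ 0.59742234 -0.13722557  0.1651321 ] [ 0.61229714 -0.12220878  0.16931694]
plate 14847 ((0.6808645725250244, -0.12780332565307617), 0.07994372397661209) 0.12353258895456824
green 488 ((0.6563568115234375, -0.1152055561542511), (0.012477031908929348, 0.01994939334690571), 27.388118743896484) [ 0.65604229 -0.11531557  0.12450042]
hub 1090 [0.13248104 0.13918819 0.14043448] ((0.6726030707359314, -0.15240533649921417), 0.015422697179019451)
```

View pics/wrist1.png

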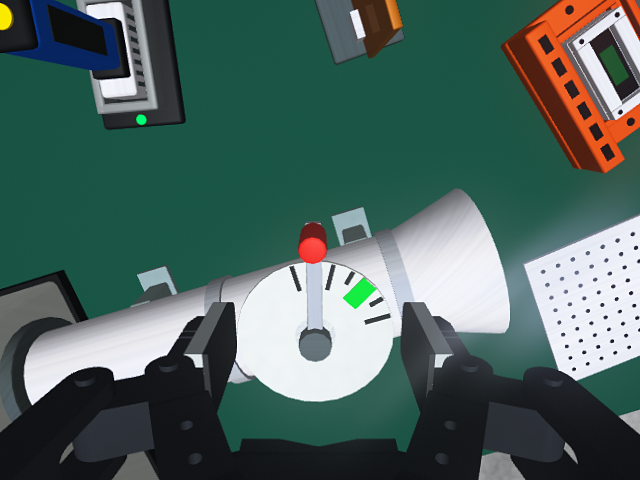

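The view shows the knob top at (312,250), the hub at (315,345), the green mark at (360,293), and the duct running left to right. Now I'll refine the hinge, the duct axis and the lever angle.

Run:
```python
from h import *
f=np.load('/tmp/wrist1.npz');im,d=f['im'],f['d'];st=bot.read_state()
def onplane(uv,z):
    r=rays('wrist',uv);R,p=pose('wrist',st);D=np.c_[r,np.ones(len(r))]@R.T;s=(z-p[2])/D[:,2];return (p+D*s[:,None])[:,:2]
def circ(q):
    for _ in range(4):
        A=np.c_[2*q,np.ones(len(q))];s=np.linalg.lstsq(A,(q**2).sum(1),rcond=None)[0];r=np.sqrt(s[2]+s[0]**2+s[1]**2)
        e=abs(np.linalg.norm(q-s[:2],axis=1)-r);q=q[e<max(.0015,2*np.median(e))]
    return s[:2],r,len(q),e.mean()
P=cloud('wrist',d,st);x,y,z=P[...,0],P[...,1],P[...,2]
g=cv2.cvtColor(im,cv2.COLOR_RGB2GRAY)
rr=np.hypot(x-.6735,y+.154)
m=((abs(z-.1237)<.0025)&(rr<.07)&(g>120)).astype(np.uint8)
m=cv2.morphologyEx(m,cv2.MORPH_CLOSE,np.ones((9,9)));cs=max(cv2.findContours(m,0,2)[0],key=cv2.contourArea)[:,0].astype(float)
q=onplane(cs,.1237);R0=np.hypot(*(q-[.6735,-.154]).T);q=q[R0>.045];print('plate',circ(q))
m=((rr<.02)&(z>.128)&(g<110)).astype(np.uint8);
# hub top: image circle around (315,345)
hm=((np.hypot(*np.mgrid[-345:135,-315:325][::-1])<22)&(g<120)&(z>.1375)).astype(np.uint8)
cs=max(cv2.findContours(hm,0,2)[0],key=cv2.contourArea)[:,0].astype(float)
print('hub',circ(onplane(cs,.1405)),np.median(z[hm>0]))
R,G,B=[im[...,i].astype(int) for i in range(3)]
km=((R>200)&(G<60)&(np.hypot(*np.mgrid[-250:230,-312:328][::-1])<18)).astype(np.uint8)
cs=max(cv2.findContours(km,0,2)[0],key=cv2.contourArea)[:,0].astype(float)
print('knob',circ(onplane(cs,.168)),np.median(z[km>0]))
# duct axis via circle fits each slice
u=np.array([.027,1]);
m=(abs(x-.673)<.05)&(z>.085)&(z<.12)&(y<-.22)&(y>-.37);Q=P[m]
pts=[]
for y0 in np.arange(-.36,-.22,.02):
    k=Q[abs(Q[:,1]-y0)<.01]
    if len(k)<100: continue
    A=np.c_[2*k[:,0],2*k[:,2],np.ones(len(k))];s=np.linalg.lstsq(A,(k[:,0]**2+k[:,2]**2),rcond=None)[0];pts.append([y0,s[0],np.sqrt(s[2]+s[0]**2+s[1]**2)])
pts=np.array(pts);print(pts.round(4),np.polyfit(pts[:,0],pts[:,1],1))
# ticks
tm=(abs(z-.124)<.004)&(rr<.065)&(rr>.028)&(g<80)
n,l,sst,c=cv2.connectedComponentsWithStats(tm.astype(np.uint8))
for i in range(1,n):
    if sst[i,4]>20:
        v,uu=np.where(l==i);qq=onplane(np.c_[uu,v],.1245);cc=qq.mean(0);w_,V=np.linalg.eigh(np.cov((qq-cc).T));dd=V[:,1];print('tick',c[i].round(),cc.round(4),'head',np.degrees(np.arctan2(dd[1],dd[0]))%180,'pos head',np.degrees(np.arctan2(cc[1]+.1545,cc[0]-.6735)))
gm=(G>150)&(R<90)&(rr<.07);v,uu=np.where(gm);qq=onplane(np.c_[uu,v],.1245);cc=qq.mean(0);w_,V=np.linalg.eigh(np.cov((qq-cc).T));dd=V[:,1];print('green',cc,np.degrees(np.arctan2(dd[1],dd[0]))%180)
```

```text
plate (array([ 0.67575588, -0.1532217 ]), np.float64(0.05336996794359511), 222, np.float64(0.0002844073387069401))
hub (array([ 0.67484662, -0.15290432]), np.float64(0.010295208737360432), 55, np.float64(0.0003076229593441344)) 0.1394929813782016
knob (array([ 0.60477671, -0.12980422]), np.float64(0.006869456053619044), 41, np.float64(0.0003023195388348128)) 0.167351878110942
[[-0.36    0.6661  0.0357]
 [-0.34    0.6629  0.0308]
 [-0.32    0.6643  0.0317]
 [-0.3     0.6695  0.0374]
 [-0.28    0.669   0.0356]
 [-0.26    0.6683  0.0337]
 [-0.24    0.6729  0.039 ]] [0.06381941 0.68672329]
tick [330. 277.] [ 0.6388 -0.1301] head 147.85074084316915 pos head 144.85603590756094
tick [295. 279.] [ 0.6325 -0.152 ] head 178.33119125193366 pos head 176.53158781960514
tick [349. 278.] [ 0.6435 -0.1185] head 133.5929142348299 pos head 129.75830048257433
tick [376. 302.] [ 0.6654 -0.1068] head 103.23793494347119 pos head 99.64126567685614
tick [377. 318.] [ 0.6777 -0.1096] head 87.70822148902407 pos head 84.68612992187185
green [ 0.65595721 -0.11536353] 117.17521604553089
```

>>> play_rows(motion=[[[-0.011,-0.005,-0.08],[0,0,0]],[[-0.011,-0.005,-0.17],[0,0,0]],[[-0.011,-0.005,-0.23],[0,0,0]],[[-0.011,-0.005,-0.25],[0,0,0]],[[-0.011,-0.005,-0.25],[0,0,0]]])

```text
time: 3.5
tool_pos: [0.6045, -0.13, 0.1412]
tcp_rot: [-1.347, -0.962, 0.963]
wrist_force: [-0.6, -0.7, 0.1]
width: 0.697
```

>>> play_rows(motion=[[[0,0,0],[0,0,0]],[[0,0,0],[0,0,0]],[[0,0,0],[0,0,0]],[[0,0,0],[0,0,0]],[[0,0,0],[0,0,0]],[[0,0,0],[0,0,0]]], gripper=1, squeeze=25)

```text
time: 4.25
tool_pos: [0.6054, -0.1302, 0.1425]
tcp_rot: [-1.349, -0.964, 0.962]
wrist_force: [-1.2, -0.0, 5.8]
width: 0.174
```

>>> play_rows(motion=[[[0.005,0.014,0],[0,0,-0.104]],[[0.012,0.029,0],[0,0,-0.216]],[[0.0205,0.043,0],[0,0,-0.327]],[[0.03,0.056,0],[0,0,-0.438]],[[0.04,0.068,0],[0,0,-0.549]],[[0.052,0.0795,0],[0,0,-0.66]],[[0.064,0.09,0],[0,0,-0.771]],[[0.078,0.099,0],[0,0,-0.882]],[[0.089,0.1055,0],[0,0,-0.971]],[[0.089,0.1055,0],[0,0,-0.971]]])

```text
time: 5.5
tool_pos: [0.6414, -0.0875, 0.1426]
tcp_rot: [-1.539, -0.376, 0.373]
wrist_force: [0.5, 0.6, 5.9]
width: 0.176
```

Run:
```python
from h import *
st=bot.read_state();im,d=cams.read_camera('wrist');save('wrist2',im)
print(st['time'],st['tool_pos'],st['wrist_force'].round(1),st['width'])
p=st['tool_pos'];print('heading',np.degrees(np.arctan2(p[1]+.153,p[0]-.675)),np.hypot(p[1]+.153,p[0]-.675))
```

```text
5.5 [ 0.64138104 -0.08753243  0.1425976 ] [0.5 0.6 5.9] 0.17641620577455033
heading 117.18144509853381 0.07359508612656851
```

View pics/wrist2.png

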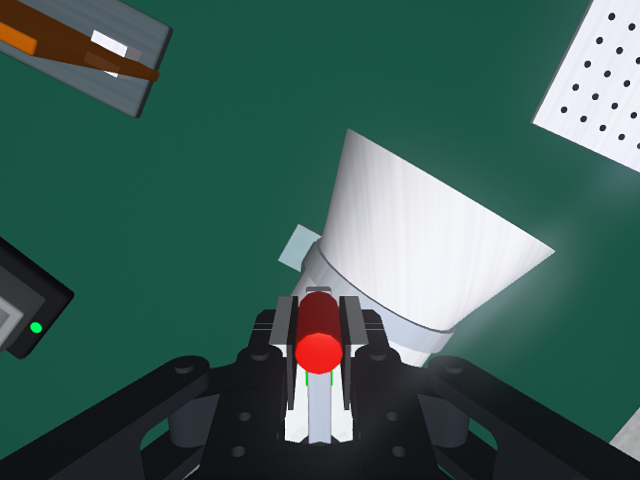

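The lever now lies over the green mark, with equal green slivers at (307,380) and (332,380). I'll release, rise and check.

>>> play_rows(motion=[[[0,0,0],[0,0,0]],[[0,0,0],[0,0,0]],[[0,0,0],[0,0,0]],[[0,0,0],[0,0,0]]], gripper=0.4)

```text
time: 6.05
tool_pos: [0.6399, -0.0878, 0.1409]
tcp_rot: [-1.538, -0.374, 0.375]
wrist_force: [-0.8, -0.2, -0.1]
width: 0.599
```

>>> play_rows(motion=[[[0,0,0.08],[0,0,0]],[[0,0,0.2],[0,0,0]],[[0,0,0.3],[0,0,0]],[[0,0,0.3],[0,0,0]]])

```text
time: 6.55
tool_pos: [0.6428, -0.0883, 0.2667]
tcp_rot: [-1.542, -0.382, 0.369]
wrist_force: [0.3, -0.5, 0.6]
width: 0.603
```

Run:
```python
from h import *
st=bot.read_state();im,d=cams.read_camera('wrist');save('wrist3',im);np.savez('/tmp/wrist3.npz',im=im,d=d)
print(st['time'],st['tool_pos'],st['q'].round(2),st['wrist_force'].round(1))
P=cloud('wrist',d,st);R,G,B=[im[...,i].astype(int) for i in range(3)];x,y,z=P[...,0],P[...,1],P[...,2]
m=(R>150)&(G<70)&(B<70)&(z>.163)&(z<.175)&(y<0);Q=P[m];c,r=cv2.minEnclosingCircle(Q[:,:2].astype(np.float32));print('knob',len(Q),c,r,'head',np.degrees(np.arctan2(c[1]+.153,c[0]-.675)))
# lever bar
m=(abs(z-.133)<.004)&(np.hypot(x-.675,y+.153)>.02)&(np.hypot(x-.675,y+.153)<.066)&(x<.675)&(y>-.15)
Q=P[m][:,:2];cc=Q.mean(0);w_,V=np.linalg.eigh(np.cov((Q-cc).T));dd=V[:,1];print('lever',len(Q),cc,np.degrees(np.arctan2(dd[1],dd[0]))%180,'pos',np.degrees(np.arctan2(cc[1]+.153,cc[0]-.675)))
```

```text
6.55 [ 0.64284324 -0.08830636  0.26672107] [-0.17  0.19  1.63  0.    1.31 -0.65] [ 0.3 -0.5  0.6]
knob 326 (0.6409575939178467, -0.08681882917881012) 0.007460054941475391 head 117.22047632883802
lever 713 [ 0.65808239 -0.11826659] 118.0171641790048 pos 115.96933369407232
```

View pics/wrist3.png

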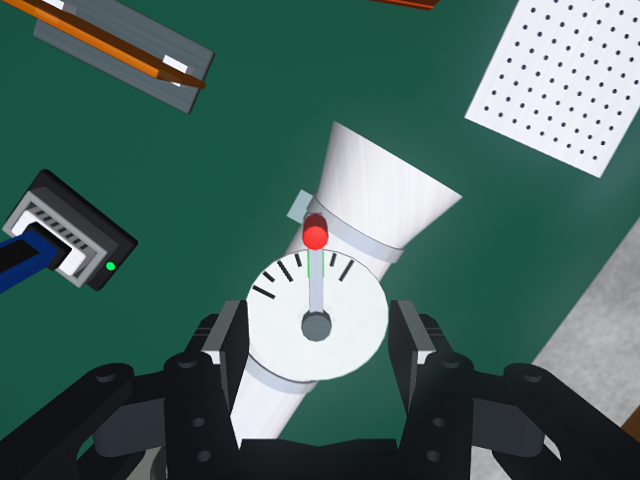

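The knob is free and the lever measures 118.0° against a 118° target, so the damper is at 60°. Now I'll go above the lamp.

>>> play_rows(motion=[[[-0.05,-0.03,0.05],[0,0,0.2]],[[-0.15,-0.1,0.085],[0,0,0.4]],[[-0.28,-0.2,0.085],[0,0,0.6]],[[-0.4,-0.3,0.085],[0,0,0.8]],[[-0.49,-0.365,0.085],[0,0,1]],[[-0.49,-0.365,0.085],[0,0,1]],[[-0.49,-0.365,0.085],[0,0,1]]], gripper=0.1)

```text
time: 7.48
tool_pos: [0.4439, -0.2334, 0.2941]
tcp_rot: [-1.338, -0.978, 0.978]
wrist_force: [0.6, -0.2, -0.4]
width: 0.902
```

Run:
```python
from h import *
st=bot.read_state();im,d=cams.read_camera('wrist');save('wrist4',im);np.savez('/tmp/wrist4.npz',im=im,d=d)
print(st['time'],st['tool_pos'],st['q'].round(2),Ro.from_rotvec(st['tcp_rot']).as_matrix()[:,0].round(3))
for l in ['lamp_grip','lamp_lens']:
    print(l,[(round(x['conf'],2),w('wrist',x['xyz'],st).round(4)) for x in cams.mark_of('wrist',l)])
P=cloud('wrist',d,st);R,G,B=[im[...,i].astype(int) for i in range(3)];x,y,z=P[...,0],P[...,1],P[...,2]
near=(np.hypot(x-.445,y+.234)<.08)&(d>0)
for n,m in [('top',near&(z>.15)&(z<.172)),('handle',near&(z>.09)&(z<.15)&(B>R+40)),('white',near&(z>.044)&(z<.056)&(R>150)),('rimall',near&(z>.033)&(z<.056)),('base',near&(z>.006)&(z<.017))]:
    Q=P[m]
    if len(Q)>10:
        c,s,a=cv2.minAreaRect(Q[:,:2].astype(np.float32));print(n,len(Q),np.round(c,4),np.round(s,4),round(a,1),np.median(Q[:,2]).round(4))
```

```text
7.475 [ 0.44392747 -0.23343289  0.29405853] [-0.53 -0.1   1.88  0.    1.36 -1.8 ] [0.304 0.953 0.001]
lamp_grip [(0.63, array([ 0.4428, -0.2338,  0.1301]))]
lamp_lens []
top 1608 [ 0.4446 -0.2339] [0.0244 0.0306] 74.9 0.1614
handle 432 [ 0.4318 -0.2305] [0.0237 0.004 ] 74.8 0.1245
white 490 [ 0.427  -0.2294] [0.0283 0.0294] 75.0 0.0473
rimall 2371 [ 0.4445 -0.2339] [0.0501 0.088 ] 75.0 0.0376
base 2743 [ 0.4447 -0.2339] [0.0701 0.1125] 74.9 0.0113
```

View pics/wrist4.png

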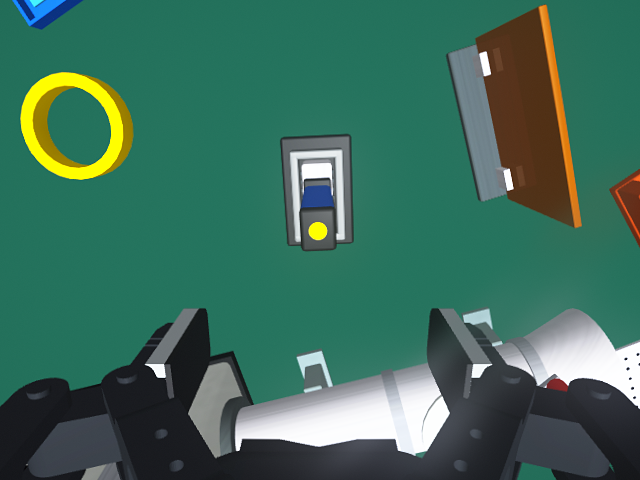

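The lamp top is at (318,230), and the cradle is symmetric around it. All the fits agree on (0.4445, -0.234) with yaw −15.0°. Now I'll descend and grip at 115 mm above the lens.

>>> play_rows(motion=[[[0.0015,-0.001,-0.1],[0,0,0.06]],[[0.0015,-0.001,-0.22],[0,0,0.06]],[[0.0015,-0.001,-0.34],[0,0,0.06]],[[0.0015,-0.001,-0.43],[0,0,0.06]],[[0.0015,-0.001,-0.465],[0,0,0.06]],[[0.0015,-0.001,-0.465],[0,0,0.06]],[[0.0015,-0.001,-0.465],[0,0,0.06]]])

```text
time: 8.5
tool_pos: [0.4464, -0.2348, 0.111]
tcp_rot: [-1.324, -1.017, 1.015]
wrist_force: [0.1, -0.8, 0.1]
width: 0.903
```

>>> play_rows(motion=[[[0,0,0],[0,0,0]],[[0,0,0],[0,0,0]],[[0,0,0],[0,0,0]],[[0,0,0],[0,0,0]],[[0,0,0],[0,0,0]],[[0,0,0],[0,0,0]]], gripper=1, squeeze=60)

```text
time: 9.25
tool_pos: [0.4454, -0.2345, 0.11]
tcp_rot: [-1.322, -1.016, 1.015]
wrist_force: [-0.3, -0.3, 5.4]
width: 0.273
```

Run:
```python
from h import *
st=bot.read_state()
print(st['time'],st['tool_pos'].round(4),st['wrist_force'].round(1),st['width'],Ro.from_rotvec(st['tcp_rot']).as_matrix().round(3).tolist())
```

```text
9.25 [ 0.4454 -0.2345  0.11  ] [-0.3 -0.3  5.4] 0.27336004623052484 [[0.257, 0.001, -0.966], [0.966, -0.001, 0.257], [-0.0, -1.0, -0.001]]
```

>>> play_rows(motion=[[[0,0,0.015],[0,0,0]],[[0,0,0.045],[0,0,0]],[[0,0,0.09],[0,0,0]],[[0,0,0.15],[0,0,0]],[[0,0,0.22],[0,0,0]],[[0,0,0.3],[0,0,0]],[[0,0,0.38],[0,0,0]],[[0,0,0.43],[0,0,0]],[[0,0,0.45],[0,0,0]],[[0,0,0.45],[0,0,0]]])

```text
time: 10.5
tool_pos: [0.4448, -0.2342, 0.2893]
tcp_rot: [-1.321, -1.016, 1.016]
wrist_force: [0.2, 0.1, -2.1]
width: 0.272
```

Run:
```python
from h import *
st=bot.read_state()
print(st['time'],st['tool_pos'].round(4),st['wrist_force'].round(2),st['torque'].round(3),st['width'])
for c in ['scene','side','wrist']:
    im,d=cams.read_camera(c);save(c+'5',im);np.savez('/tmp/'+c+'5.npz',im=im,d=d)
save('both5',np.hstack([cv2.imread('pics/scene5.png')[130:400,130:430,::-1],cv2.imread('pics/side5.png')[60:330,150:450,::-1]]))
```

```text
10.5 [ 0.4448 -0.2342  0.2893] [ 0.25  0.08 -2.1 ] [0.037 0.    0.055] 0.27223548485704785
```

View pics/both5.png

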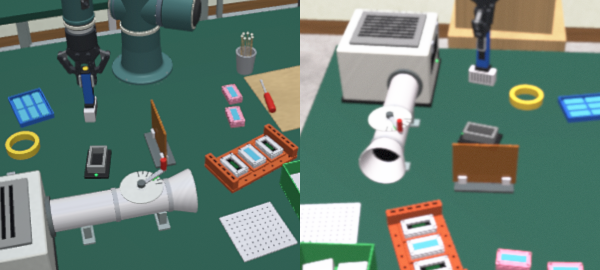

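View pics/wrist5.png

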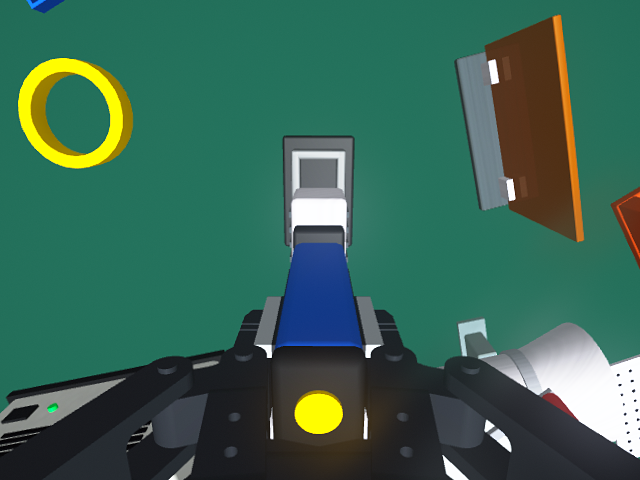

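The lamp is lifted cleanly: the grip is 23 mm wide, the load is 2.1 N, and in wrist5 the cradle at (319,190) is empty. The lens is about 191 mm up, clear of the 130 mm shield. I'll carry it over to a viewing pose beside the window.

>>> play_rows(motion=[[[0.01,0.03,0],[0,0,0.03]],[[0.03,0.08,0],[0,0,0.08]],[[0.06,0.16,0],[0,0,0.14]],[[0.09,0.25,0],[0,0,0.2]],[[0.12,0.34,0],[0,0,0.26]],[[0.16,0.43,0],[0,0,0.32]],[[0.18,0.51,0],[0,0,0.37]],[[0.2,0.55,0],[0,0,0.4]]])

```text
time: 11.65
tool_pos: [0.5247, -0.0121, 0.2886]
tcp_rot: [-1.18, -1.251, 1.252]
wrist_force: [-0.6, -0.2, -1.2]
width: 0.268
```

>>> play_rows(motion=[[[0.02,0.04,0],[0,0,0.03]],[[0.05,0.11,0],[0,0,0.08]],[[0.09,0.2,0],[0,0,0.13]],[[0.13,0.3,0],[0,0,0.19]],[[0.17,0.4,0],[0,0,0.25]],[[0.21,0.49,0],[0,0,0.3]],[[0.24,0.55,0],[0,0,0.34]],[[0.25,0.58,0],[0,0,0.355]],[[0.25,0.58,0],[0,0,0.355]],[[0.25,0.58,0],[0,0,0.355]]])

```text
time: 12.9
tool_pos: [0.6245, 0.2167, 0.2892]
tcp_rot: [-1.034, -1.449, 1.45]
wrist_force: [0.1, -0.3, -1.9]
width: 0.27
```

Run:
```python
from h import *
st=bot.read_state();im,d=cams.read_camera('wrist');save('wrist6',im);np.savez('/tmp/wrist6.npz',im=im,d=d)
Rt=Ro.from_rotvec(st['tcp_rot']).as_matrix()
print(st['time'],st['tool_pos'],Rt[:,0].round(4),'jaw head',np.degrees(np.arctan2(Rt[1,0],Rt[0,0])),Rt[:,1].round(4))
for l in ['window','lamp_lens']:
    print(l,[(round(x['conf'],2),w('wrist',x['xyz'],st).round(4)) for x in cams.mark_of('wrist',l)])
P=cloud('wrist',d,st);R,G,B=[im[...,i].astype(int) for i in range(3)];x,y,z=P[...,0],P[...,1],P[...,2]
near=(np.hypot(x-.556,y-.195)<.06)&(d>0)
T=np.array([.5,.5])
for n,m in [('glass',near&(B>R+30)&(abs(z-.034)<.006)),('housing',(z>.0315)&(z<.037)&(abs((x-.5565)*.946+(y-.195)*.324)<.05)&(abs(-(x-.5565)*.324+(y-.195)*.946)<.03)&(R<1000)),('lamphead',(d>0)&(z>.16)&(z<.25)&(np.hypot(x-st['tool_pos'][0],y-st['tool_pos'][1])<.05)&(R>120)&(abs(R-B)<40))]:
    Q=P[m]
    if len(Q)>10:
        c,s,a=cv2.minAreaRect(Q[:,:2].astype(np.float32));print(n,len(Q),np.round(c,4),np.round(s,4),round(a,1),np.percentile(Q[:,2],[5,50,95]).round(4))
```

```text
12.9 [0.62451762 0.21672053 0.28922261] [-3.259e-01  9.454e-01 -6.000e-04] jaw head 109.01915826753853 [-5.e-04 -8.e-04 -1.e+00]
window [(0.85, array([0.56  , 0.1979, 0.034 ]))]
lamp_lens []
glass 1667 [0.5574 0.1951] [0.058  0.0223] 18.5 [0.0321 0.0335 0.0349]
housing 4028 [0.5573 0.1951] [0.073  0.0441] 18.8 [0.0322 0.0335 0.0349]
lamphead 1894 [0.6088 0.2118] [0.035  0.0285] 19.5 [0.2065 0.2262 0.2276]
```

View pics/wrist6.png

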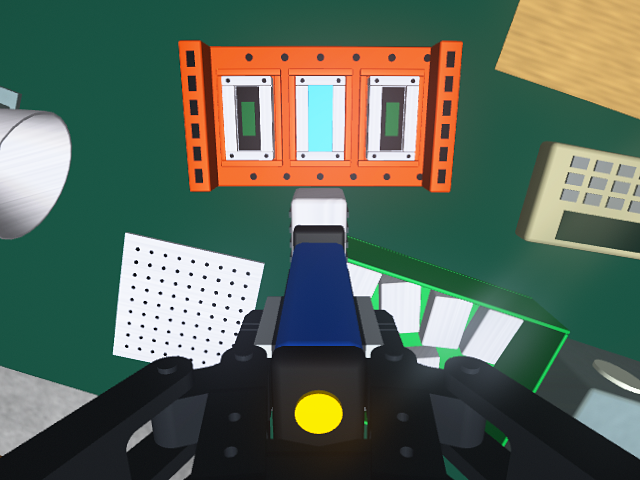

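The blue window is at (320,117), in the middle nest. Fits give glass (0.5573, 0.1951) with yaw 18.7°, and the lamp at about (0.624, 0.217) with yaw 19°, head top at 0.227 and so lens at 0.191. I'll move over the window, then down to about 25 mm above it to check.

>>> play_rows(motion=[[[-0.03,-0.01,0],[0,0,-0.005]],[[-0.08,-0.026,0],[0,0,-0.005]],[[-0.13,-0.042,0],[0,0,-0.005]],[[-0.16,-0.052,0],[0,0,-0.005]],[[-0.167,-0.0545,-0.03],[0,0,-0.005]],[[-0.167,-0.0545,-0.1],[0,0,-0.005]],[[-0.167,-0.0545,-0.2],[0,0,-0.005]],[[-0.167,-0.0545,-0.28],[0,0,-0.005]],[[-0.167,-0.0545,-0.33],[0,0,-0.005]],[[-0.167,-0.0545,-0.33],[0,0,-0.005]]])

```text
time: 14.3
tool_pos: [0.5567, 0.1956, 0.1549]
tcp_rot: [-1.032, -1.444, 1.45]
wrist_force: [-0.2, 0.5, -2.4]
width: 0.275
```

>>> play_rows(motion=[[[0,0,0],[0,0,0]],[[0,0,0],[0,0,0]],[[0,0,0],[0,0,0]]])

```text
time: 14.68
tool_pos: [0.5588, 0.1962, 0.1587]
tcp_rot: [-1.037, -1.449, 1.446]
wrist_force: [0.3, -0.3, -1.9]
width: 0.274
```

```bash
cat > chk.py <<'E'
from h import *
import sys
n=sys.argv[1]
st=bot.read_state();Rt=Ro.from_rotvec(st['tcp_rot']).as_matrix();tp=st['tool_pos']
print(st['time'],tp.round(4),'jaw',np.degrees(np.arctan2(Rt[1,0],Rt[0,0])).round(2),'tooly',Rt[:,1].round(4),st['wrist_force'].round(1),st['width'])
crops=[]
for c in ['wrist','scene','side']:
    im,d=cams.read_camera(c);save(c+n,im);P=cloud(c,d,st);R,G,B=[im[...,i].astype(int) for i in range(3)];x,y,z=P[...,0],P[...,1],P[...,2]
    near=(np.hypot(x-tp[0],y-tp[1])<.06)&(d>0)
    zl=tp[2]-.098
    for nm,m in [('headtop',near&(abs(z-zl-.036)<.004)&(R>120)&(abs(R-B)<40)),('head',near&(z>zl-.003)&(z<zl+.041)&(z>.0395)&(R>110)&(abs(R-B)<50)),('lamptop',near&(z>zl+.14)&(z<zl+.155)&(abs(x-tp[0])<.03)&(abs(y-tp[1])<.03)),('hous',near&(z>.0305)&(z<.038)&(abs(R-B)<60)&(R>120)),('glass',near&(abs(z-.034)<.005)&(B>R+40))]:
        Q=P[m]
        if len(Q)>12:
            cc,s,a=cv2.minAreaRect(Q[:,:2].astype(np.float32));print(c,nm,len(Q),np.round(cc,4),np.round(s,4),round(a,1),'z',np.percentile(Q[:,2],[3,50,97]).round(4))
    r={'wrist':(140,380,200,440),'scene':(210,330,330,450),'side':(240,360,220,340)}[c]
    k=2 if c!='wrist' else 1
    crops.append(cv2.resize(im[r[0]:r[1],r[2]:r[3]],(260,260),interpolation=cv2.INTER_CUBIC))
    for l in ['window','lamp_lens']:
        print(c,l,[(round(q['conf'],2),w(c,q['xyz'],st).round(4)) for q in cams.mark_of(c,l)][:2])
save('c'+n,np.hstack(crops))
E
python3 chk.py 7
```

```text
14.675 [0.5588 0.1962 0.1587] jaw 108.86 tooly [ 2.2e-03  6.0e-04 -1.0e+00] [ 0.3 -0.3 -1.9] 0.2735171775853883
wrist headtop 1622 [0.5426 0.1907] [0.0331 0.0301] 20.0 z [0.0933 0.0958 0.0972]
wrist head 2164 [0.5434 0.1912] [0.035  0.0304] 18.4 z [0.0686 0.0954 0.097 ]
wrist lamptop 16035 [0.5561 0.1961] [0.0285 0.0722] 20.9 z [0.2017 0.2099 0.2146]
wrist hous 5128 [0.5571 0.1949] [0.0739 0.1103] 19.2 z [0.0319 0.0334 0.0347]
wrist glass 139 [0.531  0.1858] [0.0024 0.0216] 19.1 z [0.0323 0.0335 0.035 ]
wrist window []
wrist lamp_lens []
scene headtop 70 [0.5617 0.195 ] [0.0647 0.0291] 18.1 z [0.0931 0.0955 0.0996]
scene head 151 [0.5606 0.1957] [0.067 0.031] 18.1 z [0.0648 0.0923 0.0996]
scene lamptop 111 [0.563  0.1908] [0.0296 0.0591] 16.2 z [0.2021 0.2096 0.215 ]
scene hous 225 [0.5586 0.1965] [0.0766 0.1143] 14.4 z [0.0308 0.0346 0.0377]
scene glass 94 [0.5578 0.1949] [0.0623 0.0258] 19.2 z [0.0304 0.0351 0.0387]
scene window [(0.68, array([0.3584, 0.2196, 0.0256])), (0.6, array([0.255 , 0.2446, 0.0175]))]
scene lamp_lens [(0.73, array([0.5543, 0.1938, 0.06  ]))]
side headtop 162 [0.5562 0.1978] [0.0649 0.0308] 19.8 z [0.093  0.0964 0.0997]
side head 450 [0.5566 0.1981] [0.0655 0.0316] 19.3 z [0.0662 0.088  0.0996]
side lamptop 28 [0.5686 0.2022] [0.0037 0.0507] 21.7 z [0.2007 0.2079 0.2132]
side hous 387 [0.556  0.1969] [0.0746 0.1091] 18.4 z [0.031  0.035  0.0377]
side glass 163 [0.5567 0.1926] [0.056  0.0225] 17.3 z [0.032  0.0354 0.0383]
side window [(0.94, array([0.5528, 0.1947, 0.035 ])), (0.74, array([0.2481, 0.2439, 0.0245]))]
side lamp_lens [(0.57, array([0.5585, 0.1931, 0.0579]))]
```

View pics/c7.png

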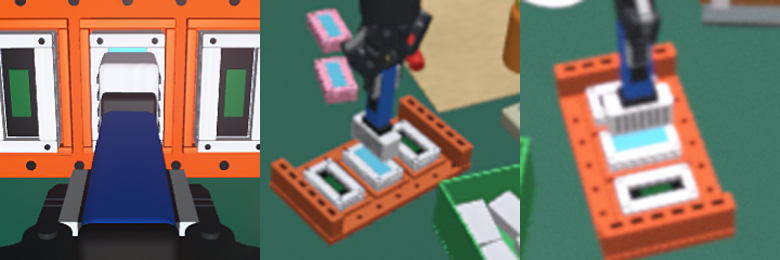

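The lamp sits over the middle (blue) window with the axes aligned and a gap of about 26 mm. The best relative offset from the wrist view is +0.8 mm in x and +1 mm in y. I'll correct that and descend 16 mm slowly.

>>> play_rows(motion=[[[-0.002,-0.002,-0.006],[0,0,0]],[[-0.002,-0.002,-0.014],[0,0,0]],[[-0.002,-0.002,-0.022],[0,0,0]],[[-0.002,-0.002,-0.03],[0,0,0]],[[-0.002,-0.002,-0.036],[0,0,0]],[[-0.002,-0.002,-0.04],[0,0,0]],[[-0.002,-0.002,-0.04],[0,0,0]],[[-0.002,-0.002,-0.04],[0,0,0]],[[-0.002,-0.002,-0.04],[0,0,0]]])

```text
time: 16.25
tool_pos: [0.5573, 0.1952, 0.1415]
tcp_rot: [-1.035, -1.448, 1.447]
wrist_force: [-0.6, -0.1, -1.9]
width: 0.272
```

```bash
python3 chk.py 8
```

```text
16.25 [0.5573 0.1952 0.1415] jaw 108.86 tooly [ 3.e-04  1.e-04 -1.e+00] [-0.6 -0.1 -1.9] 0.2723535355068959
wrist headtop 1621 [0.5408 0.1897] [0.0327 0.0299] 19.2 z [0.076  0.0786 0.08  ]
wrist head 2163 [0.5416 0.1901] [0.0347 0.0303] 18.4 z [0.0519 0.0782 0.0799]
wrist lamptop 16058 [0.5548 0.1949] [0.0282 0.0729] 21.6 z [0.1846 0.1928 0.1974]
wrist hous 5683 [0.557  0.1949] [0.0736 0.1103] 19.0 z [0.032  0.0334 0.0347]
wrist window []
wrist lamp_lens []
scene headtop 58 [0.5593 0.1932] [0.0641 0.028 ] 17.9 z [0.0759 0.08   0.0826]
scene head 147 [0.5626 0.2006] [0.0583 0.0638] 86.8 z [0.0468 0.0743 0.0824]
scene lamptop 100 [0.5632 0.1928] [0.026  0.0652] 17.7 z [0.1841 0.193  0.198 ]
scene hous 214 [0.5603 0.1949] [0.0756 0.1125] 14.8 z [0.031  0.0343 0.0376]
scene glass 40 [0.5607 0.1893] [0.0595 0.0212] 36.5 z [0.0305 0.0351 0.0383]
scene window [(0.82, array([0.2544, 0.2441, 0.0165])), (0.53, array([0.5538, 0.1968, 0.0359]))]
scene lamp_lens [(0.65, array([0.5523, 0.1942, 0.0434]))]
side headtop 167 [0.5562 0.1956] [0.0657 0.0329] 18.2 z [0.0759 0.0799 0.0831]
side head 446 [0.5504 0.2125] [0.0658 0.0682] 18.8 z [0.0491 0.0719 0.0834]
side lamptop 32 [0.5682 0.2007] [0.0044 0.0493] 21.1 z [0.1845 0.1922 0.1969]
side hous 366 [0.5563 0.1968] [0.0735 0.1118] 20.5 z [0.0311 0.0349 0.0376]
side glass 50 [0.5531 0.1994] [0.0556 0.0091] 21.2 z [0.0317 0.0353 0.0385]
side window [(0.83, array([0.364 , 0.209 , 0.0254])), (0.68, array([0.552 , 0.1959, 0.0321]))]
side lamp_lens [(0.98, array([0.5522, 0.1929, 0.0432]))]
```

View pics/c8.png

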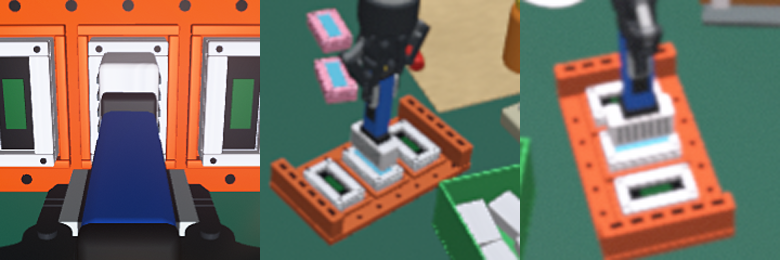

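Run:
```python
from h import *
for i in range(3):
    st=bot.read_state();print(st['time'],st['tool_pos'].round(4),st['joint_vel'].round(3))
    st=bot.read_state();im,d=cams.read_camera('wrist');P=cloud('wrist',d,st);R,G,B=[im[...,k].astype(int) for k in range(3)];x,y,z=P[...,0],P[...,1],P[...,2]
    near=(np.hypot(x-.557,y-.195)<.06)&(d>0)&(abs(R-B)<60)&(R>120)
    h=P[near&(z>.07)&(z<.09)];g=P[near&(z>.03)&(z<.038)]
    hc=cv2.minAreaRect(h[:,:2].astype(np.float32))
    print('gap',np.median(h[:,2])-.036-np.median(g[:,2]),hc)
```

```text
16.7 [0.5572 0.1952 0.1413] [-0.001  0.001  0.001 -0.001  0.001 -0.001]
gap 0.008899003797260031 ((0.5415266156196594, 0.19004440307617188), (0.03466080501675606, 0.030135255306959152), 18.4584903717041)
16.75 [0.5572 0.1952 0.1413] [ 0.001  0.     0.001  0.001 -0.001 -0.001]
gap 0.00886781848930026 ((0.5416526794433594, 0.19015514850616455), (0.03477375954389572, 0.03033147193491459), 18.358291625976562)
16.8 [0.5572 0.1952 0.1413] [0.001 0.    0.    0.001 0.001 0.   ]
gap 0.0088637401368123 ((0.5415593385696411, 0.1900893896818161), (0.034718260169029236, 0.030129436403512955), 18.727041244506836)
```

The lens is centred within about 1 mm (0.5567, 0.1951 against 0.5571, 0.1950), with aligned yaw. The gap reads 9.2–9.5 mm. I'll make a small trim upward.

>>> play_rows(motion=[[[0.001,0,0.002],[0,0,0]],[[0.001,0,0.002],[0,0,0]],[[0.001,0,0.002],[0,0,0]],[[0.001,0,0.002],[0,0,0]]])

```text
time: 17.35
tool_pos: [0.5576, 0.1952, 0.142]
tcp_rot: [-1.035, -1.447, 1.447]
wrist_force: [0.1, 0.6, -1.3]
width: 0.274
```

```bash
python3 chk.py 9 | grep -E "^1|headtop|hous"
python3 - <<'E'
from h import *
im=cv2.imread('pics/scene9.png')[:,:,::-1];save('fin',cv2.resize(im[190:370,190:460],None,fx=2.9,fy=2.9,interpolation=cv2.INTER_CUBIC))
E
```

```text
17.35 [0.5576 0.1952 0.142 ] jaw 108.85 tooly [-1.e-04 -0.e+00 -1.e+00] [ 0.1  0.6 -1.3] 0.2743771039414526
wrist headtop 1615 [0.5415 0.1899] [0.0335 0.0298] 19.0 z [0.0766 0.0792 0.0806]
wrist hous 5657 [0.557 0.195] [0.0739 0.1103] 18.6 z [0.032  0.0334 0.0347]
scene headtop 62 [0.5614 0.1923] [0.0673 0.0258] 23.0 z [0.0769 0.0799 0.0836]
scene hous 206 [0.5593 0.1961] [0.0774 0.114 ] 17.7 z [0.031  0.0342 0.0377]
side headtop 167 [0.5558 0.196 ] [0.066 0.031] 17.9 z [0.0766 0.0805 0.0835]
side hous 362 [0.5561 0.1973] [0.0735 0.1085] 19.2 z [0.0311 0.0348 0.0378]
```

View pics/fin.png

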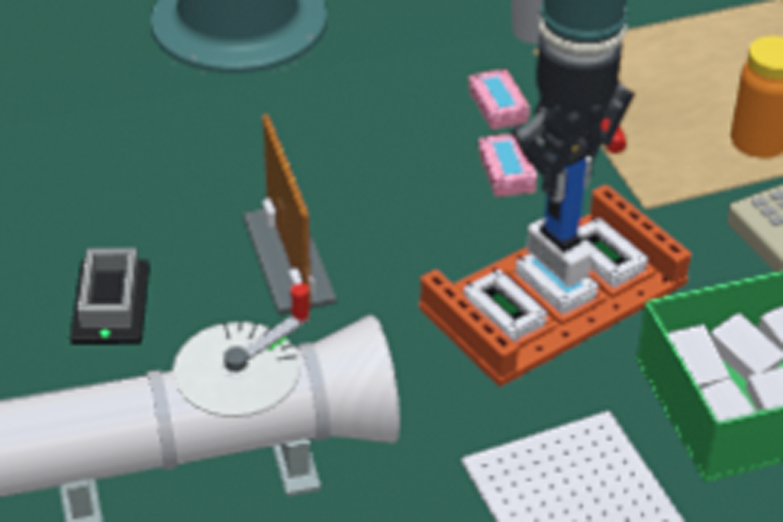

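The lamp hovers over the middle window at (555,265) in this crop. The damper lever lies over the green mark, the shield still stands, and the cradle is empty. Handing in.

```bash
python3 -c "
from h import *
print(bot.finish_job())"
```

```text
the job is handed in; nothing more can be done
None
```

I set the damper to 60°, then lifted the lamp straight out of its cradle and carried it over the shield. It is now held motionless over the blue window in the middle nest. I handed the job in at about 17.6 s of the 64 s allowed.

**Last checks:**
- **Damper:** the lever bar pointed at 118.0° against the 118° target, centred on the green mark. The fix from the knob's position read about 0.8° further open, and the bar's centre position about 2° further. The hinge is known to about 1 mm, so I went by the bar's direction and the mark.
- **Carry height:** the lens was about 191 mm up when the lamp passed over the 130 mm shield.
- **Hover:** the lens is centred within about 1 mm, its long side is within about 0.5° of the window's, and the lamp is upright.
- **Gap to the glass:** it reads 9.7 to 9.8 mm from the wrist and side cameras and the arm's height reading.
- **Grip and load:** the grip is steady at 23 mm, and the wrist force showed only the lamp's weight, about 2 N. I saw no sign of contact after the lift.

**Disagreements:** the scene camera's coarse fits were off by up to 3 to 4 mm and 4° from the wrist view. I trusted the wrist view because it is closer and sharper. After hand-in I had no verdict to check against.

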